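# Fit the bottom strip of the lapped service board

## Task

The service board on the counter is missing its bottom strip: first draw the shut spring catch at the board's right end out sideways to its stop, where it stays open. Then take the loose blue strip by its finger rib, tuck its thin edge under the lapped lip of the strip above without lifting that strip, lower it between the side stiles and press it down flat on the bed against the springy seal. Finish still gripping the rib and pressing the strip flat, with both catches left open so that I can push them home over it, and leave the tape measure, dropper bottle and pin tin alone.

Things in the scene. Friction and masses are not known exactly. Their poses are not given: they have to be found in the camera images.
- board: service board lying fixed on the counter, 250 (x) x 320 (y) mm; origin: centre of its underside, +x to its top edge (away from the robot), +y left. Grey bed top at z 12 mm. Alu stiles (y beyond +-100 mm) and bottom rail (x below -103 mm) rise to z 17.5. The empty bay inside them, x -103 to -14, takes the loose strip; two blue lapped strips are mounted beyond it
- lap_edge (a point): point on the bed straight below the middle of the free front edge of the lip that laps over the bay, in the board's axes: at board x -30, y 0, z 12 mm. The lip is level, 196 mm long in y, its underside 8 mm and top 11 mm above the bed; 16 mm behind its front edge (board x -14) an upright step stops the tongue
- lap_strip (a joint): lift of the middle strip (with the lip), hinged along its covered far edge 80 mm behind the lip's front edge: 0 lying down, positive when the lip is lifted, rad (0.05 = 4 mm at the lip). A spring holds it down: about 2 N upward at the lip starts to lift it
- seal (a joint): how far the rubber seal bar in the bay is pressed down, m: 0 free (4 mm proud of the bed), 0.004 flush with the bed. It runs along y at board x -68.5 mm, +-90 mm long, 10 mm wide, sprung: 2 N starts it, 8 N makes it flush
- right_catch (a joint): how far the right spring catch is drawn out along the board's -y, m: 0 shut (its start; a 30 mm wide steel plate reaches 17 mm into the bay, 5.5 mm above the bed, so the strip cannot go down), 0.025 at its stop, clear of the bay. A spring pulls it shut with about 5 N until about 0.017; past that it snaps to the stop and stays
- right_fin (a point): grip point of the right catch's upright orange fin, moves with it; shut it is at board x -62, y -122, z 31.5 mm. The fin is 10 mm thick along the board's y, 26 mm along x; its top is 10 mm above this point, the steel plate under it 10 mm below. Keeper ridges along y stand 19 mm either side in x, tops 7 mm below this point
- left_catch (a joint): how far the left-hand catch, the mirror image of the right one, is drawn out along the board's +y, m: starts open at its stop, 0.025, and is to stay there
- strip: the loose blue strip, 80 (x) x 190 (y) mm, about 70 g, flat on the counter; origin: centre of its underside. Pan 4 mm thick; thin tongue along the +x edge (last 18 mm) 2.5 mm thick. Upright finger rib at x -10 mm: 10 mm thick along x, 60 mm along y, top 22 mm above the underside. Fitted, its axes point as the board's do, white circle to the left, triangle right
- tongue_left (a point): corner of the strip's tongue, underside: strip x +40, y +95, z 0 mm
- tongue_right (a point): corner of the strip's tongue, underside: strip x +40, y -95, z 0 mm
- tape_measure: bystander: yellow rolled tailor's tape, 54 x 49 x 18 mm, loose, right of the board; origin under its centre
- spot_dropper: bystander: brown dropper bottle, 33 mm across, 102 mm tall, loose, behind the board; origin under its centre
- pin_tin: bystander: green round tin, 66 mm across, 26 mm tall, loose, behind the loose strip; origin under its centre
Not all that is in view belongs to the job. There is more than one size of the strip; the one meant has the size given above.

How it is judged:
On the way, in this order (a step that is already met when the one before it is completed fails the run):
1. the right catch is drawn out to its stop (value of joint right_catch above 0.022 m), for 0.2 s.
2. the whole thin edge of the strip is tucked under the lip of the strip above (x of tongue_left in the frame of lap_edge between 0.006 and 0.02 m and z of tongue_left in the frame of lap_edge between -0.003 and 0.007 m and x of tongue_right in the frame of lap_edge between 0.006 and 0.02 m and z of tongue_right in the frame of lap_edge between -0.003 and 0.007 m and y of tongue_left in the frame of lap_edge between 0.085 and 0.105 m and y of tongue_right in the frame of lap_edge between -0.105 and -0.085 m), for 0.1 s.
At the end, for the whole second after the job is handed in: Both catches drawn 22 mm or more; thin edge 6 to 20 mm under the lip throughout, between the stiles, within 3 mm of the bed; strip within 2 mm of the bed and 0.05 rad of level, seal down 2 mm or more; strip above not lifted; fingers grip the strip and press it on the board (over 3 N each), still (value of joint each of right_catch, left_catch above 0.022 m and x of tongue_left in the frame of lap_edge between 0.006 and 0.02 m and z of tongue_left in the frame of lap_edge between -0.003 and 0.003 m and x of tongue_right in the frame of lap_edge between 0.006 and 0.02 m and z of tongue_right in the frame of lap_edge between -0.003 and 0.003 m and y of tongue_left in the frame of lap_edge between 0.085 and 0.105 m and y of tongue_right in the frame of lap_edge between -0.105 and -0.085 m and z of strip in the frame of lap_edge below 0.002 m and angle between strip's own z axis and vertical below 0.05 rad and value of joint seal above 0.002 m and value of joint lap_strip below 0.05 rad and contact force between strip and board above 3 N and contact force between the fingers and strip above 3 N and linear speed of strip below 0.02 m/s); the arm keeps its last pose, push and grip.
It fails at once if the strip above is lifted (more than 4 mm at its lip) (value of joint lap_strip above 0.05 rad).
It fails at once if the tape measure is disturbed (moved more than 30 mm) (distance of tape_measure from where it was at the start of the episode above 0.03 m).
It fails at once if the dropper bottle is disturbed (moved more than 30 mm or tipped) (distance of spot_dropper from where it was at the start of the episode above 0.03 m or angle between spot_dropper's own z axis and vertical above 0.5 rad).
It fails at once if the pin tin is disturbed (moved more than 30 mm) (distance of pin_tin from where it was at the start of the episode above 0.03 m).
It also fails if it takes over 54 s, if anything falls off the work surface, if the arm or the gripper's body presses on something with over 40 N, if the wrist force passes 120 N, or if a joint passes its speed limit or range.

## Robot

A 7-joint arm with a two-finger parallel gripper is mounted at the origin on a cart in front of the work surface, level with it; the furniture and walls round the work are solid. World frame = base frame: x ahead of the robot, y to its left, z up, the work surface at z = 0. Lengths are in m, angles in rad, forces in N, time in s.
With the tool pointing down it reaches from about 0.425 to 0.875 m from the base axis. Payload 8.4 kg.
Tool frame: the origin (TCP) lies midway between the tips of the shut fingers; the grasp point (between the pads) lies 19 mm behind it (grasp_offset is the distance from the TCP to the grasp point, in m); z points along the fingers, y is the line along which they close (so a half turn about z gives the same grasp; the last joint's range is limited). The gripper opens to 85 mm and grips with 20 to 120 N. Pads are 22 mm wide; open, the fingers measure 114 mm over their backs; the gripper's body (76 mm by 85 mm) begins 54 mm behind the grasp point. The pads swing forward as they close: fully open they stand 13 mm farther back than shut.
Start: joints at [-1.378, 0.333, 0.04, 1.465, -0.013, 1.343, -0.059], TCP at [0.187, 0.622, 0.231] pointing down, gripper open.
Joint ranges: [-2.58, 2.58], [-0.38, 2.09], [-1.3, 1.39], [0.25, 2.4], [-1.5, 4.64], [0.08, 2.09], [-2.65, 2.65]. Speed limits (rad/s): [2.22, 2.22, 2.79, 2.79, 3.14, 3.14, 3.14].

## Interface

Orientations are given as a unit quaternion [x, y, z, w].
In Python, from cell import state, snapshot, finish_job, grasp_offset gives the robot as it stands. The module is installed in compiled form; this text tells all that it offers.
- The arm moves only by the tool play_rows, never from a script. Its argument "rows" is a list of rows, each a list of 7 numbers: the opening, from 0 (shut) to 1 (fully open), then the shift along the world's x, y, z each as a share of 20 mm, from -1 to 1, then the turn, a rotation vector about the world's x, y, z each as a share of 4 degrees, from -1 to 1. A call has 1 to 12 rows; each row shifts and turns the commanded pose from where the row before left it; what a row does not reach is not made up. A row lasts 1/8 s, in which the tool goes at most 62.5 mm and 10.7 degrees, less where a joint would pass 70% of its speed; a pose out of reach is approached as far as the arm can. A call with a number of a shift or a turn outside -1 to 1 is refused whole. A call with a gripper value outside its range is refused whole. The fingers move at their own pace and stop on an object; "grip_force" is the grip in N (left out, the last holds). Time passes only in rows, so rows that do not move let the fingers close. It gives the time, the measured TCP pose, the force, the opening and the grip force at its end, in the units of the state.
- state(): the state, without advancing time (a new reading comes with each control period).
- snapshot(name): name is "scene" or "side" or "wrist"; returns a dict with "pixels" (480x640x3 uint8, red, green, blue), "range_z" (480x640 float32, m along the optical axis (not along the pixel's ray), 0 where there is no reading), "mtx" (3x3 intrinsics, pixels), "k1" (the pictures are not rectified: a ray, as slopes to the right and down, at radius r is drawn at 1 + k1 r^2 times it, then the intrinsics apply), "R" (3x3) and "t" (3): a world point X has camera coordinates R X + t; the wrist camera has in their place "T_tool_cam" (4x4, takes a point from camera to tool coordinates, whose origin is the TCP and whose axes are the flange's). Camera axes: x right, y down, z forward; pixel columns grow to the right and rows downward; lengths in m; the calibration is good to about 2 mm. A picture is of the moment at which its call begins: read the wrist's pose just before it.
- finish_job(): hands the job in; it is judged then, once.
The state is a dict: "time": time; "joint_positions": joint angles; "joint_vel": joint speeds; "joint_torque": joint torques, N m; "tool_pos": TCP position; "orientation": TCP orientation; "ft_force": force on the tool from outside, world axes, zero at the start; "torque": the same for the moment, N m; "opening": finger opening in m; "grip_force": force on a finger pad.
Only numpy, scipy, OpenCV 4.12 (cv2) and the standard library are available. Lean on these libraries where they do the work, as an engineer would, in place of code of your own. Each camera call takes 0.05 s, during which the arm holds its last target. There are 200 camera calls.

## Working session

There is one attempt and no reset: what is moved stays moved. The work goes in short steps, Python scripts to look and compute and a tool call to move; the robot and the scene stay as the last step left them, time stands still between calls to the robot, and variables do not carry over. Pictures are saved under pics/ and viewed, at most 10 in all, crops included, and the job is handed in when it is done.

Besides the shell and the picture viewer there is one more tool, called after "Request:" as a command line: name --pt "numbers of a row" for each row, then --argument value for the rest. play_rows: Moves the arm, as the interface text tells. Its arguments: {"type":"object","properties":{"rows":{"type":"array"},"grip_force":{"type":"number"}},"required":["rows"]}

```bash
mkdir -p pics; cat > h.py <<'E'
import numpy as np, cv2
from cell import state, snapshot, finish_job, grasp_offset
from scipy.spatial.transform import Rotation as Rn
def pose(s,st=None):
    if 'R' in s: return np.array(s['R']),np.array(s['t'])
    T=np.eye(4); T[:3,:3]=Rn.from_quat(st['orientation']).as_matrix(); T[:3,3]=st['tool_pos']
    C=np.linalg.inv(T@np.array(s['T_tool_cam'])); return C[:3,:3],C[:3,3]
def slopes(s,uv):
    uv=np.asarray(uv,float).reshape(-1,1,2)
    return cv2.undistortPoints(uv,np.array(s['mtx']),np.array([s['k1'],0,0,0,0.])).reshape(-1,2)
def onplane(s,uv,z,P):
    R,t=P; d=np.c_[slopes(s,uv),np.ones(len(np.reshape(uv,(-1,2))))]@R; c=-R.T@t
    return c+d*((z-c[2])/d[:,2])[:,None]
def cloud(s,P):
    h,w=s['range_z'].shape; u,v=np.meshgrid(np.arange(w),np.arange(h))
    q=slopes(s,np.stack([u,v],-1).reshape(-1,2)); z=s['range_z'].reshape(-1)
    R,t=P; return ((np.c_[q,np.ones(len(q))]*z[:,None]-t)@R).reshape(h,w,3)
def proj(s,X,P):
    R,t=P; c=np.atleast_2d(X)@R.T+t; q=c[:,:2]/c[:,2:]; r2=(q**2).sum(1,keepdims=True); q=q*(1+s['k1']*r2)
    K=np.array(s['mtx']); return q@K[:2,:2].T+K[:2,2]
E
python3 - <<'E'
from h import *
import pickle
st=state(); print(st['tool_pos'],st['orientation'],st['ft_force'],grasp_offset if not callable(grasp_offset) else grasp_offset())
for n in ['scene','side','wrist']:
    s=snapshot(n); cv2.imwrite(f'pics/{n}0.png',s['pixels'][...,::-1]); pickle.dump((s,st),open(f'{n}0.pkl','wb'))
    P=pose(s,st); print(n,-P[0].T@P[1],P[0][2],s['k1'],s['mtx'][0][0])
E
```

```text
[0.18687378 0.62206377 0.23042526] [ 1.45386889e-01  9.89374535e-01 -8.23142920e-04 -6.98148993e-05] [ 0.35933394  0.408125   -0.83791157] 0.0187
scene [ 0.09219771 -0.6082255   1.00904137] [ 0.38754304  0.51234206 -0.76636545] 0.007824169126568038 436.6429800784929
side [ 0.56633598 -1.2021309   1.11984669] [ 0.01701674  0.75627455 -0.65403306] -0.1356079463394284 623.0108036972445
wrist [0.11461114 0.64307748 0.37235039] [ 0.27879723 -0.08653311 -0.95644348] 0.02097858202795046 353.51602669896124
```

View pics/scene0.png

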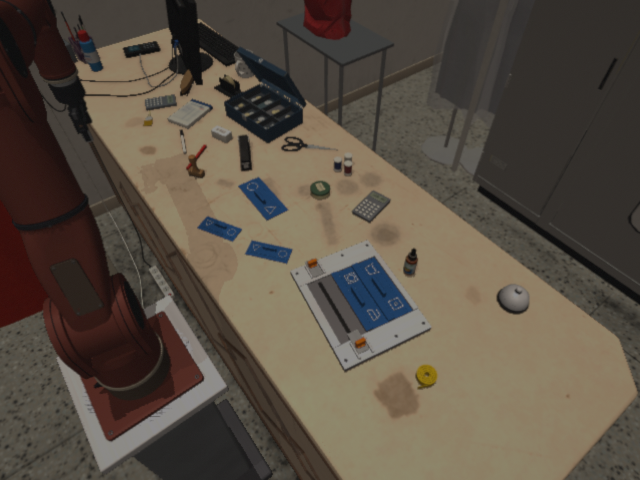

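View pics/side0.png

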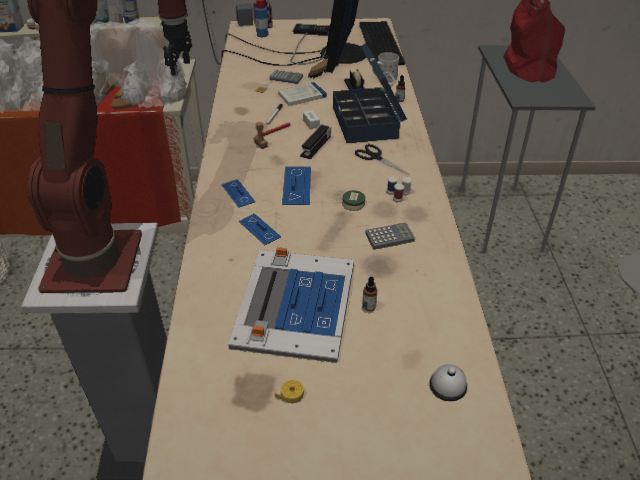

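The scene view shows three loose blue strips, at about (263,197), (220,228) and (268,251). The board is at about (360,302), with its right fin at (360,345) and left fin at (313,266). Next I'll measure sizes on the counter plane.

```bash
python3 - <<'E'
from h import *
import pickle
for n in ['scene','side']:
    s,st=pickle.load(open(f'{n}0.pkl','rb')); P=pose(s,st); C=cloud(s,P)
    hsv=cv2.cvtColor(s['pixels'],cv2.COLOR_RGB2HSV)
    m=cv2.inRange(hsv,(100,130,50),(122,255,255)); m=cv2.morphologyEx(m,cv2.MORPH_CLOSE,np.ones((5,5)))
    print(n)
    for c in cv2.findContours(m,cv2.RETR_EXTERNAL,cv2.CHAIN_APPROX_NONE)[0]:
        if cv2.contourArea(c)<250: continue
        x=onplane(s,c.reshape(-1,2),0.004,P)[:,:2]
        r=cv2.minAreaRect((x*1000).astype(np.float32)); print('blue',c.reshape(-1,2).mean(0).round(),np.round(r[0]),np.round(r[1]),round(r[2],1))
    m=cv2.inRange(hsv,(5,170,120),(17,255,255))
    for c in cv2.findContours(m,cv2.RETR_EXTERNAL,cv2.CHAIN_APPROX_NONE)[0]:
        if 20<cv2.contourArea(c)<400:
            mm=np.zeros_like(m);cv2.drawContours(mm,[c],-1,255,-1); p=C[mm>0]; print('orange',c.reshape(-1,2).mean(0).round(),np.median(p,0).round(4),p[:,2].max().round(4))
    # board white-ish outline: points with height 10-25mm
    sat=hsv[...,1]; w=((sat<60)&(hsv[...,2]>150)).astype(np.uint8)*255
    w=cv2.morphologyEx(w,cv2.MORPH_CLOSE,np.ones((5,5)))
    for c in cv2.findContours(w,cv2.RETR_EXTERNAL,cv2.CHAIN_APPROX_NONE)[0]:
        if cv2.contourArea(c)<2000: continue
        x=onplane(s,c.reshape(-1,2),0.0175,P)[:,:2]
        r=cv2.minAreaRect((x*1000).astype(np.float32)); print('white',c.reshape(-1,2).mean(0).round(),np.round(r[0],1),np.round(r[1],1),round(r[2],1))
s,st=pickle.load(open('scene0.pkl','rb'))
cv2.imwrite('pics/crop0.png',cv2.resize(s['pixels'][160:380,180:450,::-1],None,fx=2.7,fy=2.7,interpolation=cv2.INTER_CUBIC))
E
```

```text
scene
blue [370. 293.] [ 586. -167.] [197. 137.] 79.2
blue [269. 251.] [442. 117.] [ 48. 123.] 37.2
blue [220. 228.] [371. 285.] [ 48. 123.] 27.4
blue [263. 198.] [547. 318.] [183.  74.] 87.5
side
blue [311. 303.] [ 579. -160.] [202. 141.] 79.2
blue [260. 229.] [443. 114.] [ 53. 127.] 37.0
blue [238. 193.] [372. 281.] [ 52. 124.] 27.4
blue [297. 186.] [547. 317.] [183.  77.] 88.0
white [196. 454.] [ 348.8 -572.3] [119.7 193.3] 89.6
white [395. 433.] [ 728.9 -506.6] [273.9 498.6] 87.6
white [196. 374.] [ 330.2 -364.9] [153.5 228. ] 1.2
white [439. 317.] [ 870.5 -227.3] [176.2 398. ] 3.1
white [292. 302.] [ 541.8 -171.2] [351.4 291.8] 85.9
```

View pics/crop0.png

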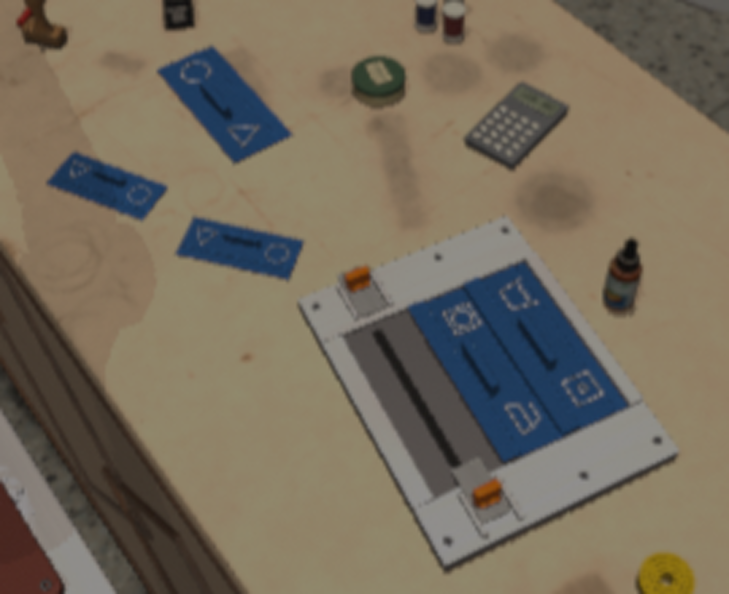

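The large strip at scene pixel (263,197) measures about 183x75 mm as a mask, which fits 190x80. Its circle is to the left (+y). The decoys at (220,228) and (268,251) are about 125x50 mm, so they are too small. The crop confirms this. I'll fly over the strip on the way to the board for wrist views.

Request:
play_rows --pt "1 0.5 -0.5 0 0 0 0" --pt "1 1 -1 0 0 0 0.5" --pt "1 1 -1 0 0 0 0.5" --pt "1 1 -1 0 0 0 0.5" --pt "1 1 -1 0 0 0 0" --pt "1 1 -1 0 0 0 0" --pt "1 1 -1 0 0 0 0" --pt "1 1 -1 0 0 0 0" --pt "1 1 -1 0 0 0 0" --pt "1 1 -1 0 0 0 0" --pt "1 1 -1 0 0 0 0" --pt "1 1 -1 0 0 0 0"

```text
time: 1.65
tool_pos: [0.418, 0.3906, 0.2313]
orientation: [0.094, 0.996, -0.0, 0.0]
ft_force: [0.4, 0.5, 0.4]
opening: 0.0854
grip_force: 0.0
```

Request:
play_rows --pt "1 1 -1 0 0 0 0" --pt "1 1 -1 0 0 0 0" --pt "1 1 -1 0 0 0 0" --pt "1 1 -1 0 0 0 0" --pt "1 0.5 -0.5 0 0 0 0" --pt "1 0 0 0 0 0 0"

```text
time: 2.4
tool_pos: [0.5074, 0.3014, 0.2313]
orientation: [0.094, 0.996, -0.0, -0.0]
ft_force: [-0.7, 1.0, 0.9]
opening: 0.0854
grip_force: 0.0
```

```bash
python3 - <<'E'
from h import *
import pickle
st=state(); print(np.round(st['joint_positions'],2),st['tool_pos'],st['time'])
s=snapshot('wrist'); pickle.dump((s,st),open('wrist1.pkl','wb')); cv2.imwrite('pics/wrist1.png',s['pixels'][...,::-1])
E
```

```text
[-0.86  0.21  0.29  1.63 -0.06  1.31  0.82] [0.50743192 0.30142854 0.23126479] 2.4
```

View pics/wrist1.png

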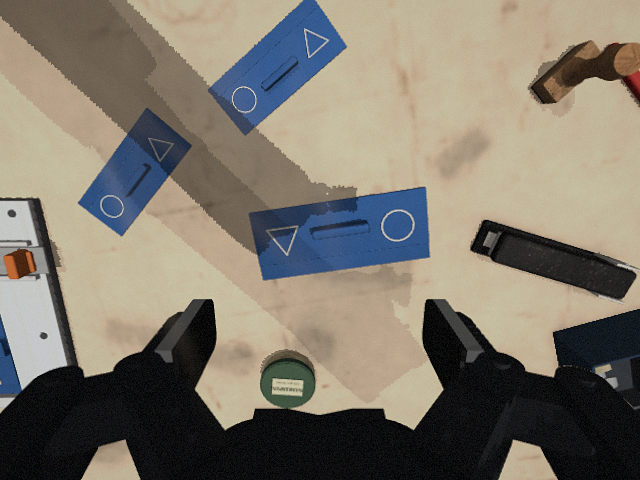

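The wrist view shows the big strip around (340,232), with the rib at (340,229), the circle at (398,225) and the triangle at (283,240). The small strips are at (277,66) and (134,172), and the tin is at (287,380).

```bash
cat >> h.py <<'E'
def bluestrip(s,P,zt=0.0035,near=None,lo=(98,90,25)):
    hsv=cv2.cvtColor(s['pixels'],cv2.COLOR_RGB2HSV)
    m=cv2.inRange(hsv,lo,(125,255,255)); m=cv2.morphologyEx(m,cv2.MORPH_CLOSE,np.ones((7,7)))
    out=[]
    for c in cv2.findContours(m,cv2.RETR_EXTERNAL,cv2.CHAIN_APPROX_NONE)[0]:
        if cv2.contourArea(c)<3000: continue
        x=onplane(s,cv2.convexHull(c).reshape(-1,2),zt,P)[:,:2]
        r=cv2.minAreaRect((x*1000).astype(np.float32)); out.append((c.reshape(-1,2).mean(0).round(),np.round(r[0],1),np.round(r[1],1),round(r[2],2)))
    return out
E
python3 - <<'E'
from h import *
import pickle
s,st=pickle.load(open('wrist1.pkl','rb')); P=pose(s,st); C=cloud(s,P)
for o in bluestrip(s,P): print(o)
a=C[180:290,240:440].reshape(-1,3); hi=a[(a[:,2]>0.012)]; print('z counter',np.median(C[280:300,300:350,2]),'rib n',len(hi),hi[:,2].max(),hi.min(0),hi.max(0))
r=hi[hi[:,2]>0.018]; q=cv2.minAreaRect((r[:,:2]*1000).astype(np.float32)); print(q)
E
```

```text
(array([599., 342.]), array([738.1, 593.7]), array([71.1, 96.3]), 8.29)
(array([339., 233.]), array([545.9, 316.9]), array([188.3,  78.8]), 87.7)
(array([138., 166.]), array([441.8, 117.5]), array([ 53.4, 128.3]), 37.12)
(array([278.,  64.]), array([370.7, 284.5]), array([ 54.7, 128.5]), 27.68)
z counter -0.0005940722852110995 rib n 724 0.3732007479159082 [0.4333105  0.28683394 0.01202065] [0.54264635 0.34664321 0.37320075]
((493.7393493652344, 328.4372253417969), (57.81119918823242, 109.56656646728516), 74.8703384399414)
```

Request:
play_rows --pt "1 0 -0.5 0 0 0 0" --pt "1 0 -1 0 0 0 0" --pt "1 0 -1 0 0 0 0" --pt "1 0 -1 0 0 0 0" --pt "1 0 -1 0 0 0 0" --pt "1 0 -1 0 0 0 0" --pt "1 0 -1 0 0 0 0" --pt "1 0 -1 0 0 0 0" --pt "1 0 -1 0 0 0 0" --pt "1 0 -1 0 0 0 0" --pt "1 0 -1 0 0 0 0" --pt "1 0 -1 0 0 0 0"

```text
time: 3.95
tool_pos: [0.507, 0.0711, 0.2313]
orientation: [0.093, 0.996, -0.0, -0.0]
ft_force: [0.5, -0.5, 0.9]
opening: 0.0856
grip_force: 0.0
```

Request:
play_rows --pt "1 0 -1 0 0 0 0" --pt "1 0 -1 0 0 0 0" --pt "1 0 -1 0 0 0 0" --pt "1 0 -1 0 0 0 0" --pt "1 0 -1 0 0 0 0" --pt "1 0 -1 0 0 0 0" --pt "1 0 -1 0 0 0 0" --pt "1 0 -1 0 0 0 0" --pt "1 0 -1 0 0 0 0" --pt "1 0 -1 0 0 0 0" --pt "1 0 -0.5 0 0 0 0" --pt "1 0 0 0 0 0 0"

```text
time: 5.45
tool_pos: [0.5068, -0.1381, 0.2313]
orientation: [0.094, 0.996, -0.0, -0.0]
ft_force: [1.4, 0.8, 0.1]
opening: 0.0854
grip_force: 0.0
```

```bash
python3 - <<'E'
from h import *
import pickle
st=state(); print(np.round(st['joint_positions'],2),st['tool_pos'],st['orientation'],st['time'])
s=snapshot('wrist'); pickle.dump((s,st),open('wrist2.pkl','wb')); cv2.imwrite('pics/wrist2.png',s['pixels'][...,::-1])
E
```

```text
[-0.42  0.07  0.64  1.79 -0.05  1.29  1.61] [ 0.50682814 -0.13814     0.23128281] [ 9.40168526e-02  9.95570603e-01 -5.45081457e-05 -5.34388271e-05] 5.45
```

View pics/wrist2.png

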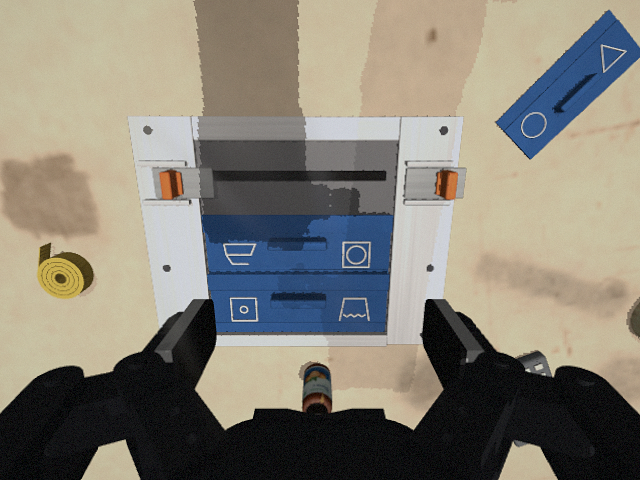

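The board is aligned with the tool. Its outline corners are at about (129,117), (463,117), (447,345) and (160,345). The right fin (shut) is at (171,184), the left fin (open) at (448,184), the lip edge at row ~215, the tape at (63,280) and the bottle at (317,390). I'll fit the board pose from several features.

```bash
python3 - <<'E'
from h import *
import pickle
s,st=pickle.load(open('wrist2.pkl','rb')); P=pose(s,st); C=cloud(s,P); im=s['pixels']; hsv=cv2.cvtColor(im,cv2.COLOR_RGB2HSV)
th=np.deg2rad(79.2-90)
# orange fin
m=cv2.inRange(hsv,(4,150,80),(18,255,255))
for c in cv2.findContours(m,cv2.RETR_EXTERNAL,cv2.CHAIN_APPROX_NONE)[0]:
    if cv2.contourArea(c)<80: continue
    b=cv2.boundingRect(c); mm=np.zeros_like(m);cv2.drawContours(mm,[c],-1,255,-1); p=C[mm>0]; top=p[p[:,2]>0.036]
    print('fin',b,len(p),np.median(p,0).round(4),'top',len(top),top.mean(0).round(4), p[:,2].max())
# white outline
w=((hsv[...,1]<45)&(hsv[...,2]>110)).astype(np.uint8)*255; w[:,:]=cv2.morphologyEx(w,cv2.MORPH_OPEN,np.ones((3,3)))
for c in cv2.findContours(w,cv2.RETR_EXTERNAL,cv2.CHAIN_APPROX_NONE)[0]:
    if cv2.contourArea(c)<3000: continue
    x=onplane(s,cv2.convexHull(c).reshape(-1,2),.0175,P)[:,:2]
    print('white',cv2.boundingRect(c),cv2.minAreaRect((x*1000).astype(np.float32)))
for o in bluestrip(s,P,0.021): print(o)
# height checks
for n,(u,v) in dict(rail=(300,127),bed=(300,155),lstile=(420,290),rstile=(175,230),lip=(270,225)).items(): print(n,C[v,u].round(4),hsv[v,u])
# lip edge, bay/rail edge: rows for several columns
for u in range(225,390,30):
    col=hsv[:,u]; bl=[v for v in range(170,260) if 98<=col[v,0]<=125 and col[v,1]>110]; print(u,'lip',bl[:1],onplane(s,[(u,bl[0])],.023,P)[0].round(4) if bl else '')
E
```

```text
fin (445, 172, 13, 28) 277 [ 0.5051 -0.0134  0.0406] top 277 [ 0.5049 -0.0136  0.0416] 0.373222615434438
fin (436, 172, 7, 23) 108 [ 0.504  -0.0192  0.0245] top 0 [nan nan nan] 0.026323028576651315
fin (175, 172, 8, 23) 124 [ 0.4562 -0.2698  0.0251] top 1 [ 0.4327 -0.1248  0.3732] 0.373222615434438
fin (160, 171, 14, 28) 286 [ 0.4546 -0.2752  0.0408] top 277 [ 0.4549 -0.2748  0.0419] 0.373222615434438
white (127, 115, 339, 232) ((541.2666625976562, -164.77561950683594), (327.7238464355469, 252.15386962890625), 79.09545135498047)
(array([298., 271.]), array([ 576.7, -175.4]), array([196.3, 134.5]), 79.22)
(array([571.,  84.]), array([441.2, 104. ]), array([ 52.5, 123.7]), 36.84)
rail [ 0.4272 -0.1426  0.0181] [ 20  17 139]
bed [ 0.4532 -0.1483  0.0111] [173  14  74]
lstile [ 0.6193 -0.0477  0.0179] [ 12  13 204]
rstile [ 0.5032 -0.2909  0.0184] [101  10 213]
lip [ 0.5153 -0.192   0.0227] [106 160  86]
225 lip [215] [ 0.4965 -0.2344  0.023 ]
255 lip [215] [ 0.5022 -0.2045  0.023 ]
285 lip [215] [ 0.5079 -0.1746  0.023 ]
315 lip [215] [ 0.5136 -0.1446  0.023 ]
345 lip [215] [ 0.5193 -0.1147  0.023 ]
375 lip [215] [ 0.525  -0.0848  0.023 ]<stdin>:10: RuntimeWarning: Mean of empty slice.
  ret = um.true_divide(
```

Request:
play_rows --pt "1 -0.25 -0.7 -0.4 0 0 0" --pt "1 -0.25 -0.7 -0.8 0 0 0" --pt "1 -0.25 -0.7 -0.8 0 0 0" --pt "1 -0.25 -0.7 -0.8 0 0 0" --pt "1 -0.25 -0.7 -0.8 0 0 0" --pt "1 -0.25 -0.7 -0.8 0 0 0" --pt "1 -0.25 -0.7 -0.8 0 0 0" --pt "1 -0.25 -0.7 -0.8 0 0 0" --pt "1 -0.25 -0.7 -0.8 0 0 0" --pt "1 -0.3 -0.6 -0.8 0 0 0" --pt "1 0 0 -0.4 0 0 0" --pt "1 0 0 0 0 0 0"

```text
time: 7.0
tool_pos: [0.4554, -0.2752, 0.0705]
orientation: [0.094, 0.996, 0.0, -0.001]
ft_force: [0.3, 1.2, 0.1]
opening: 0.0853
grip_force: 0.0
```

```bash
python3 - <<'E'
from h import *
st=state(); s=snapshot('wrist'); P=pose(s,st); C=cloud(s,P); hsv=cv2.cvtColor(s['pixels'],cv2.COLOR_RGB2HSV)
print(st['tool_pos'],np.round(st['joint_positions'],2))
m=cv2.inRange(hsv,(4,150,60),(18,255,255))
for c in cv2.findContours(m,cv2.RETR_EXTERNAL,cv2.CHAIN_APPROX_NONE)[0]:
    if cv2.contourArea(c)<80: continue
    mm=np.zeros_like(m);cv2.drawContours(mm,[c],-1,255,-1); p=C[mm>0]; t=p[(p[:,2]>.037)&(p[:,2]<.05)]
    if len(t): print(cv2.boundingRect(c),len(t),cv2.minAreaRect((t[:,:2]*1000).astype(np.float32)),np.median(t,0))
cv2.imwrite('pics/wrist3.png',s['pixels'][...,::-1])
E
```

```text
[ 0.45540183 -0.27523053  0.07054944] [-0.16  0.29  0.72  1.96 -0.23  0.97  2.05]
(304, 246, 30, 55) 832 ((455.10723876953125, -276.6649475097656), (9.669380187988281, 25.526784896850586), 79.61933898925781) [ 0.45417344 -0.2764231   0.04065173]
```

View pics/wrist3.png

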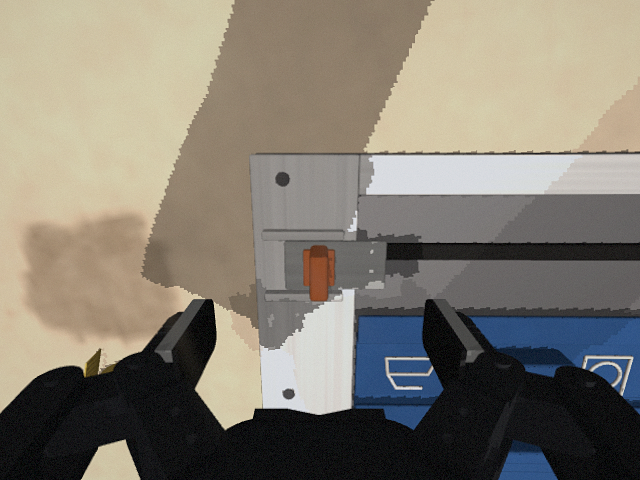

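The fin is at (319,272) between the fingers, centred on (455.1, -276.7). I'll descend, grip and draw it.

Request:
play_rows --pt "1 0 -0.07 -0.8 0 0 0" --pt "1 0 0 -0.8 0 0 0" --pt "1 0 0 -0.55 0 0 0" --pt "0.6 0 0 0 0 0 0" --pt "0.05 0 0 0 0 0 0" --pt "0 0 0 0 0 0 0" --pt "0 0 0 0 0 0 0" --pt "0 0 0 0 0 0 0" --grip_force 50

```text
time: 8.05
tool_pos: [0.4565, -0.2761, 0.0288]
orientation: [0.093, 0.996, 0.001, 0.0]
ft_force: [-1.7, 4.8, 7.7]
opening: 0.0083
grip_force: 50.4
```

Request:
play_rows --pt "0 -0.06 -0.3 0.05 0 0 0" --pt "0 -0.06 -0.3 0 0 0 0" --pt "0 -0.06 -0.3 0 0 0 0" --pt "0 -0.06 -0.3 0 0 0 0" --pt "0 -0.02 -0.1 0 0 0 0" --pt "0 0 0 0 0 0 0"

```text
time: 8.8
tool_pos: [0.4517, -0.3005, 0.0289]
orientation: [0.093, 0.996, 0.002, -0.0]
ft_force: [5.5, 8.8, -5.2]
opening: 0.0086
grip_force: 50.1
```

Request:
play_rows --pt "0 -0.02 -0.12 0 0 0 0" --pt "0 0 0 0 0 0 0" --pt "1 0 0 0 0 0 0" --pt "1 0 0 0 0 0 0" --pt "1 0 0 0 0 0 0" --pt "1 0 0 0 0 0 0" --pt "1 0 0 0.5 0 0 0" --pt "1 0 0 1 0 0 0" --pt "1 0 0 1 0 0 0"

```text
time: 9.93
tool_pos: [0.4506, -0.3057, 0.0812]
orientation: [0.094, 0.996, -0.0, 0.0]
ft_force: [0.8, -0.8, -0.3]
opening: 0.0856
grip_force: 0.0
```

```bash
python3 - <<'E'
from h import *
st=state(); s=snapshot('wrist'); P=pose(s,st); C=cloud(s,P); hsv=cv2.cvtColor(s['pixels'],cv2.COLOR_RGB2HSV)
print(st['tool_pos'],st['opening'])
m=cv2.inRange(hsv,(4,150,60),(18,255,255))
for c in cv2.findContours(m,cv2.RETR_EXTERNAL,cv2.CHAIN_APPROX_NONE)[0]:
    if cv2.contourArea(c)<80: continue
    mm=np.zeros_like(m);cv2.drawContours(mm,[c],-1,255,-1); p=C[mm>0]; t=p[(p[:,2]>.037)&(p[:,2]<.05)]
    if len(t): print(cv2.boundingRect(c),len(t),cv2.minAreaRect((t[:,:2]*1000).astype(np.float32)))
E
```

```text
[ 0.45056702 -0.30568309  0.08120021] 0.0856147273822379
(314, 241, 30, 49) 704 ((450.10687255859375, -301.1434326171875), (9.565692901611328, 24.914546966552734), 79.78981018066406)
```

The catch moved 25 mm and is open. Next I'll turn and travel to the strip.

Request:
play_rows --pt "1 0.14 0.5 0.5 0 0 -0.85" --pt "1 0.14 1 1 0 0 -0.85" --pt "1 0.14 1 1 0 0 -0.85" --pt "1 0.14 1 1 0 0 -0.85" --pt "1 0.14 1 0 0 0 -0.85" --pt "1 0.14 1 0 0 0 -0.85" --pt "1 0.14 1 0 0 0 -0.85" --pt "1 0.14 1 0 0 0 -0.85" --pt "1 0.14 1 0 0 0 -0.85" --pt "1 0.14 1 0 0 0 -0.85" --pt "1 0.14 1 0 0 0 -0.85" --pt "1 0.14 1 0 0 0 -0.85"

```text
time: 11.48
tool_pos: [0.4843, -0.0749, 0.1504]
orientation: [0.436, 0.9, 0.0, 0.001]
ft_force: [0.1, -0.4, -0.4]
opening: 0.0857
grip_force: 0.0
```

Request:
play_rows --pt "1 0.14 1 0 0 0 -0.85" --pt "1 0.14 1 0 0 0 -0.85" --pt "1 0.14 1 0 0 0 -0.85" --pt "1 0.14 1 0 0 0 -0.85" --pt "1 0.14 1 0 0 0 -0.85" --pt "1 0.14 1 0 0 0 -0.85" --pt "1 0.14 1 0 0 0 -0.85" --pt "1 0.14 1 0 0 0 -0.85" --pt "1 0.14 1 0 0 0 -0.85" --pt "1 0.14 1 0 0 0 -0.85" --pt "1 0.14 1 0 0 0 -0.85" --pt "1 0.14 1 0 0 0 -0.85"

```text
time: 12.98
tool_pos: [0.518, 0.1652, 0.1505]
orientation: [0.722, 0.692, 0.001, 0.0]
ft_force: [0.7, 0.0, -0.1]
opening: 0.0853
grip_force: 0.0
```

Request:
play_rows --pt "1 0.11 1 0 0 0 0" --pt "1 0.11 1 0 0 0 0" --pt "1 0.11 1 0 0 0 0" --pt "1 0.11 1 0 0 0 0" --pt "1 0.11 1 0 0 0 0" --pt "1 0.11 1 0 0 0 0" --pt "1 0.11 1 0 0 0 0" --pt "1 0.13 0.65 0 0 0 0" --pt "1 0 0 0 0 0 0"

```text
time: 14.1
tool_pos: [0.5355, 0.3187, 0.149]
orientation: [0.721, 0.693, -0.0, 0.0]
ft_force: [-0.3, -0.2, -0.2]
opening: 0.0854
grip_force: 0.0
```

```bash
python3 - <<'E'
from h import *
st=state(); s=snapshot('wrist'); P=pose(s,st); C=cloud(s,P)
print(st['time'],st['tool_pos'],st['orientation'],np.round(st['joint_positions'],2))
for o in bluestrip(s,P): print(o)
ok=(np.abs(C[...,0]-.536)<.04)&(np.abs(C[...,1]-.317)<.05)&(C[...,2]>.017)&(C[...,2]<.03)
t=C[ok]; print(len(t),np.median(t,0) if len(t) else '',cv2.minAreaRect((t[:,:2]*1000).astype(np.float32)) if len(t) else '')
cv2.imwrite('pics/wrist4.png',s['pixels'][...,::-1])
E
```

```text
14.1 [0.53551815 0.31869107 0.14904274] [ 7.20842485e-01  6.93098897e-01 -1.66891538e-04  4.89253143e-05] [-0.98  0.35  0.46  1.66 -0.17  1.17 -0.51]
(array([129., 259.]), array([372.4, 285.3]), array([ 53.6, 127.3]), 27.85)
(array([334., 208.]), array([546.8, 317.4]), array([187.6,  78.7]), 87.7)
896 [0.53668706 0.31998305 0.0212783 ] ((536.8585815429688, 317.6818542480469), (59.03468322753906, 9.49167537689209), 87.62451934814453)
```

View pics/wrist4.png

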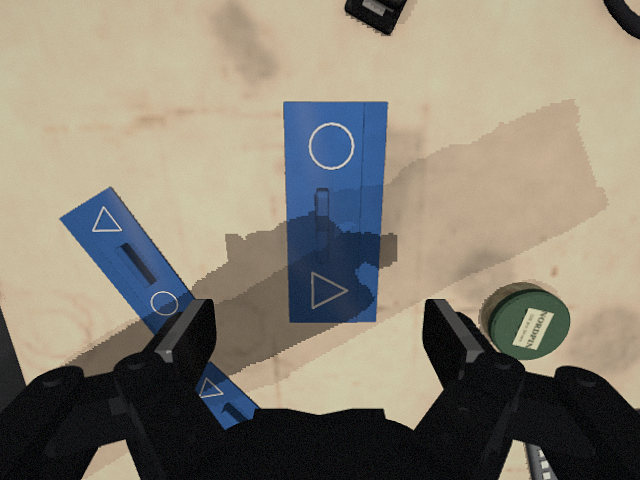

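The strip runs upright in the view, from (285,102) to (377,322), with the rib at (322,225). The tin at (529,322) is clear. The rib centre is (536.9, 317.7). I'll descend and grip.

Request:
play_rows --pt "1 0.07 -0.05 -0.5 0 0 0" --pt "1 0 0 -1 0 0 0" --pt "1 0 0 -1 0 0 0" --pt "1 0 0 -1 0 0 0" --pt "1 0 0 -1 0 0 0" --pt "1 0 0 -1 0 0 0" --pt "1 0 0 -1 0 0 0" --pt "1 0 0 -0.5 0 0 0" --pt "0.5 0 0 0 0 0 0" --pt "0 0 0 0 0 0 0" --pt "0 0 0 0 0 0 0" --pt "0 0 0 0 0 0 0" --grip_force 70

```text
time: 15.65
tool_pos: [0.5373, 0.3169, 0.0098]
orientation: [0.721, 0.693, 0.0, -0.0]
ft_force: [-0.0, -0.1, 0.0]
opening: 0.0124
grip_force: 0.0
```

Request:
play_rows --pt "0 0 0 0 0 0 0" --pt "0 0 0 0 0 0 0" --pt "0 0 0 0 0 0 0"

```text
time: 16.02
tool_pos: [0.5373, 0.317, 0.0101]
orientation: [0.721, 0.693, 0.0, -0.0]
ft_force: [-1.7, -0.7, 6.1]
opening: 0.0079
grip_force: 70.4
```

Request:
play_rows --pt "0 0 0 0.3 0 0 0" --pt "0 0 0 0.7 0 0 0" --pt "0 0 0 1 0 0 0" --pt "0 0 -0.5 1 0 0 0" --pt "0 0 -1 1 0 0 0" --pt "0 0 -1 1 0 0 0" --pt "0 0 -1 1 0 0 0" --pt "0 0 -1 0 0 0 0" --pt "0 0 -1 0 0 0 0" --pt "0 0 -1 0 0 0 0" --pt "0 0 -1 0 0 0 0" --pt "0 0 -1 0 0 0 0"

```text
time: 17.52
tool_pos: [0.5368, 0.1453, 0.129]
orientation: [0.721, 0.693, -0.0, -0.0]
ft_force: [0.7, -0.2, -0.3]
opening: 0.0079
grip_force: 69.6
```

Request:
play_rows --pt "0 -0.35 -1 0 0 0 -0.18" --pt "0 -0.35 -1 0 0 0 -0.18" --pt "0 -0.35 -1 0 0 0 -0.18" --pt "0 -0.35 -1 0 0 0 -0.18" --pt "0 -0.35 -1 0 0 0 -0.18" --pt "0 -0.35 -1 0 0 0 -0.18" --pt "0 -0.35 -1 0 0 0 -0.18" --pt "0 -0.35 -1 0 0 0 -0.18" --pt "0 -0.35 -1 0 0 0 -0.18" --pt "0 -0.35 -1 0 0 0 -0.18" --pt "0 -0.35 -1 0 0 0 -0.18" --pt "0 -0.35 -1 0 0 0 -0.18"

```text
time: 19.02
tool_pos: [0.4525, -0.0946, 0.1293]
orientation: [0.772, 0.636, 0.0, 0.0]
ft_force: [0.3, -0.4, -0.7]
opening: 0.0079
grip_force: 69.6
```

Request:
play_rows --pt "0 -0.25 -1 0 0 0 0" --pt "0 0 -1 0 0 0 0" --pt "0 0 -0.9 0 0 0 0" --pt "0 0 0 0 0 0 0" --pt "0 0 0 0 0 0 0"

```text
time: 19.65
tool_pos: [0.4479, -0.1509, 0.1292]
orientation: [0.771, 0.636, -0.0, -0.0]
ft_force: [0.3, 0.7, -0.8]
opening: 0.0079
grip_force: 69.6
```

```bash
python3 - <<'E'
from h import *
import pickle
st=state(); s=snapshot('wrist'); P=pose(s,st); C=cloud(s,P)
print(st['time'],st['tool_pos'],st['orientation'],np.round(st['joint_positions'],2),st['ft_force'],st['opening'])
for o in bluestrip(s,P,st['tool_pos'][2]-.010+.0035): print(o)
cv2.imwrite('pics/wrist5.png',s['pixels'][...,::-1]); pickle.dump((s,st),open('wrist5.pkl','wb'))
E
```

```text
19.65 [ 0.44786037 -0.15086797  0.12920261] [ 7.71362362e-01  6.36396153e-01 -6.65622282e-05 -1.95090052e-04] [-0.53  0.04  0.79  2.04 -0.04  1.07  0.09] [ 0.31364263  0.68130613 -0.80318027] 0.007872703876306392
(array([398., 235.]), array([ 493. , -145.2]), array([162.3, 147.8]), 79.17)
```

View pics/wrist5.png

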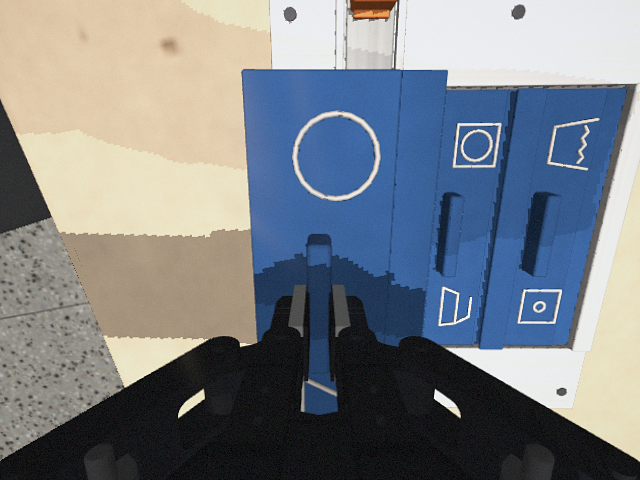

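The held strip has its circle end at the top. The tongue edge runs from (447,71) to (427,330), the strip's left end is on row ~70, and the stile's inner edge is at row ~88 on the lap strips. I'll measure the strip pose in the board frame, and re-check the lip and stile in the same frame.

```bash
cat >> h.py <<'E'
B=np.array([.5402,-.1685,0]); th=np.deg2rad(-10.85); RB=np.array([[np.cos(th),-np.sin(th),0],[np.sin(th),np.cos(th),0],[0,0,1]])
def tob(X): return (np.asarray(X)-B)@RB*1000
E
python3 - <<'E'
from h import *
import pickle
s,st=pickle.load(open('wrist5.pkl','rb')); P=pose(s,st); C=tob(cloud(s,P))
print('TCP',tob(st['tool_pos']).round(1))
p=C[80:225,260:385].reshape(-1,3); A=np.c_[p[:,:2],np.ones(len(p))]; k=np.linalg.lstsq(A,p[:,2],rcond=None)[0]; print('pan plane slopes',k[:2].round(4),'z',np.median(p[:,2]).round(1))
for v in range(80,330,40):
    r=C[v,:,2]; 
    t=[u for u in range(390,460) if r[u]>80]; l=[u for u in range(230,300) if r[u]>80]
    print(v,'tongue edge',C[v,t[-1]].round(1),'rear',C[v,l[0]].round(1))
for u in (280,340,420):
    t=[v for v in range(40,120) if C[v,u,2]>80]; print(u,'left end',C[t[0],u].round(1))
for u in (470,490,550,600):
    print('stile',u,[ (v,C[v,u].round(1).tolist()) for v in (80,92)])
hsv=cv2.cvtColor(s['pixels'],cv2.COLOR_RGB2HSV)
for u in (470,550):
    v=next(v for v in range(60,130) if 98<=hsv[v,u,0]<=125 and hsv[v,u,1]>110); print('blue starts',u,v,C[v,u].round(1))
for v in (0,3,6): print([ (u,C[v,u].round(1).tolist()) for u in (365,)])
E
```

```text
TCP [-9.400e+01 -1.000e-01  1.292e+02]
pan plane slopes [-0.0013  0.0164] z 122.6
80 tongue edge [-45.   91.5 120. ] rear [-124.3   91.3  123.1]
120 tongue edge [-45.3  76.7 120.7] rear [-124.7   76.8  122.1]
160 tongue edge [-45.5  61.  121.2] rear [-124.4   61.3  122.5]
200 tongue edge [-45.6  44.2 121.4] rear [-124.7   44.5  122. ]
240 tongue edge [-45.2  26.2 121.2] rear [-124.9   26.5  121.7]
280 tongue edge [-44.6   6.1 119.3] rear [-94.8  73.5 271.1]
320 tongue edge [-45.2 -14.1 120.5] rear [-124.8  -13.3  121.7]
280 left end [-109.7   95.4  121.5]
340 left end [-86.7  95.2 122.9]
420 left end [-94.8  73.5 271.1]
stile 470 [(80, [4.7, 103.6, 16.6]), (92, [5.9, 96.4, 16.0])]
stile 490 [(80, [17.6, 103.5, 17.0]), (92, [18.7, 96.2, 16.9])]
stile 550 [(80, [56.6, 103.1, 16.7]), (92, [58.4, 95.9, 16.1])]
stile 600 [(80, [89.1, 102.7, 16.1]), (92, [91.9, 95.6, 14.7])]
blue starts 470 91 [ 5.9 97.  15.8]
blue starts 550 89 [58.5 97.8 15.4]
[(365, [-68.7, 142.4, 39.8])]
[(365, [-68.3, 141.8, 36.7])]
[(365, [-67.7, 141.7, 32.0])]
```

Request:
play_rows --pt "0 0.15 -0.03 -0.5 0.14 0.74 0" --pt "0 0.15 -0.03 -1 0.14 0.74 0" --pt "0 0 0 -1 0 0 0" --pt "0 0 0 -1 0 0 0" --pt "0 0 0 -0.7 0 0 0" --pt "0 0 0 -0.4 0 0 0" --pt "0 0 0 -0.2 0 0 0" --pt "0 0 0 0 0 0 0" --pt "0 0 0 0 0 0 0"

```text
time: 20.82
tool_pos: [0.4543, -0.1526, 0.0338]
orientation: [0.77, 0.635, -0.033, -0.04]
ft_force: [0.7, 0.0, -1.1]
opening: 0.008
grip_force: 69.6
```

```bash
cat > chk.py <<'E'
from h import *
def chk():
    st=state(); R=Rn.from_quat(st['orientation']).as_matrix(); z=RB.T@R[:,2]; y=RB.T@R[:,1]
    b=tob(st['tool_pos']); tilt=np.arctan2(-z[0],-z[2]); 
    X=RB.T@R@np.array([[0,1,0],[1,0,0],[0,0,-1]]).T
    # strip axes: x=+tool y or minus, z=-tool z
    sx=y if y[0]>0 else -y; sz=-z; sy=np.cross(sz,sx)
    c=b+10*sx-10.7*sz
    for n,o in dict(L=95,R=-95).items(): print(n,(c+39.5*sx+o*sy).round(1))
    print('rear',(c-40*sx).round(1),'TCP',b.round(1),'tilt',np.rad2deg(np.arctan2(-sx[2],sx[0])).round(2),'yaw',np.rad2deg(np.arctan2(sx[1],sx[0])).round(2),'roll',np.rad2deg(sy[2]).round(2),'f',np.round(st['ft_force'],1),'t',st['time'],'op',st['opening'],np.round(st['joint_positions'],2))
if __name__=='__main__': chk()
E
python3 chk.py
```

```text
L [-39.   94.4  17.9]
R [-39.4 -95.6  18. ]
rear [-118.3   -0.5   26.3] TCP [-87.3  -0.5  33.8] tilt 5.98 yaw -0.11 roll -0.01 f [ 0.7  0.  -1.1] t 20.825 op 0.007962873960594748 [-0.43  0.34  0.76  2.03 -0.26  0.99  0.28]
```

Request:
play_rows --pt "0 0 0.03 -0.17 0 0 0" --pt "0 0 0 0 0 0 0"

```text
time: 21.08
tool_pos: [0.4539, -0.1518, 0.0298]
orientation: [0.77, 0.635, -0.034, -0.041]
ft_force: [-0.9, 0.0, -1.2]
opening: 0.0078
grip_force: 69.6
```

```bash
python3 chk.py; python3 - <<'E'
from h import *
import pickle
st=state(); s=snapshot('wrist'); pickle.dump((s,st),open('wrist6.pkl','wb')); cv2.imwrite('pics/wrist6.png',s['pixels'][...,::-1])
C=tob(cloud(s,pose(s,st)))
for v in (80,100,120,150,180,210):
    r=C[v]; i=np.where((r[:,0]>-60)&(r[:,0]<-10)&(r[:,2]<60))[0]; i=i[::max(1,len(i)//16)]
    print(v,[(int(u),*r[u].round(1).tolist()) for u in i])
E
```

```text
L [-39.6  95.1  13.9]
R [-40.  -94.9  14. ]
rear [-118.9    0.2   22.3] TCP [-87.9   0.2  29.8] tilt 6.04 yaw -0.11 roll -0.02 f [-0.9  0.  -1.2] t 21.075 op 0.007754991535929276 [-0.43  0.34  0.76  2.03 -0.27  0.98  0.28]
80 [(396, -59.7, 91.6, 19.7), (404, -56.7, 91.5, 19.2), (412, -53.3, 91.8, 16.8), (420, -50.2, 91.7, 16.7), (429, -46.7, 91.7, 16.1), (437, -43.7, 91.6, 16.3), (445, -40.7, 91.6, 16.5), (453, -36.7, 92.0, 12.0), (461, -33.2, 92.1, 10.4), (470, -30.0, 91.9, 11.5), (478, -29.9, 90.7, 21.5), (486, -27.4, 90.6, 22.4), (494, -25.0, 90.3, 23.8), (502, -21.5, 90.5, 21.6), (510, -19.0, 90.4, 22.3), (518, -15.9, 90.4, 21.6), (526, -13.6, 90.2, 22.7)]
100 [(394, -59.9, 84.5, 18.5), (402, -56.8, 84.4, 18.2), (410, -53.7, 84.4, 18.0), (418, -50.4, 84.5, 16.5), (426, -47.4, 84.4, 17.0), (434, -44.3, 84.3, 17.3), (442, -41.0, 84.4, 15.8), (450, -36.9, 84.7, 11.4), (458, -33.6, 84.6, 10.9), (466, -30.4, 84.6, 10.5), (474, -30.5, 83.8, 21.8), (482, -27.8, 83.7, 22.2), (490, -25.1, 83.7, 22.8), (498, -21.8, 83.7, 21.3), (506, -19.2, 83.6, 22.1), (514, -16.7, 83.5, 22.9), (522, -14.
[... 1154 characters left out ...]
-35.2, 52.6, 13.3), (454, -31.9, 52.4, 11.9), (461, -29.0, 52.4, 11.9), (468, -29.1, 53.8, 21.8), (475, -26.4, 53.8, 21.7), (482, -24.0, 53.9, 22.6), (489, -20.9, 53.8, 21.5), (496, -18.7, 54.0, 22.7), (503, -16.4, 54.1, 23.5), (510, -13.5, 54.0, 22.7)]
210 [(388, -60.0, 40.5, 20.7), (395, -56.7, 39.9, 17.6), (402, -53.7, 40.0, 17.6), (409, -50.6, 39.8, 16.6), (417, -47.3, 40.0, 17.2), (424, -44.3, 40.0, 16.8), (431, -41.2, 39.9, 16.1), (438, -37.3, 39.0, 11.8), (445, -34.1, 39.0, 11.2), (452, -31.2, 39.1, 11.6), (459, -30.5, 40.9, 19.4), (466, -28.3, 41.4, 21.5), (473, -25.8, 41.6, 22.3), (480, -23.0, 41.6, 22.0), (487, -20.1, 41.6, 21.7), (494, -17.6, 41.7, 22.1), (501, -14.7, 41.7, 21.6)]
```

View pics/wrist6.png

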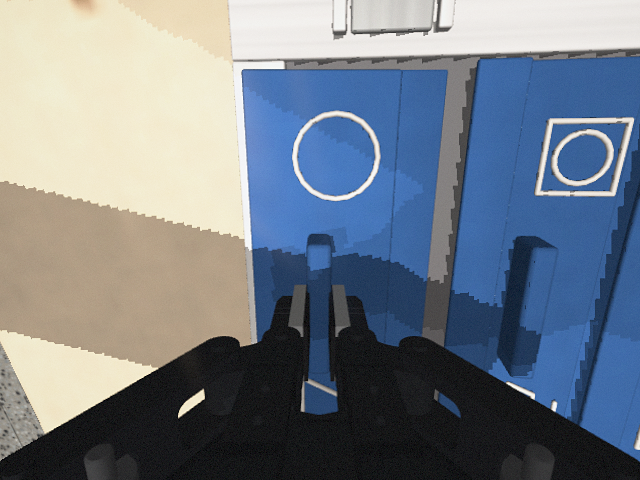

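The tongue edge (x -40) sits level in front of the lip (x -30): its top is at z ~17, the lip's underside is at 20, and y is centred. Next is sliding it in.

Request:
play_rows --pt "0 0.2 -0.04 0 0 0 0" --pt "0 0.2 -0.04 0 0 0 0" --pt "0 0.2 -0.04 0 0 0 0" --pt "0 0.2 -0.04 0 0 0 0" --pt "0 0.28 -0.05 0 0 0 0" --pt "0 0 0 0 0 0 0" --pt "0 0 0 0 0 0 0"

```text
time: 22.0
tool_pos: [0.4754, -0.1562, 0.0298]
orientation: [0.77, 0.635, -0.034, -0.04]
ft_force: [-0.3, -0.4, -0.7]
opening: 0.0077
grip_force: 69.6
```

```bash
python3 chk.py
```

```text
L [-17.6  94.8  13.9]
R [-18.  -95.2  14. ]
rear [-96.9  -0.   22.4] TCP [-65.9  -0.1  29.8] tilt 6.04 yaw -0.12 roll -0.03 f [-0.3 -0.4 -0.7] t 22.0 op 0.007719987764627396 [-0.4   0.39  0.74  1.98 -0.29  1.    0.3 ]
```

Request:
play_rows --pt "0 -0.02 0 -0.09 -0.07 -0.37 0" --pt "0 -0.02 0 -0.09 -0.07 -0.37 0" --pt "0 -0.02 0 -0.09 -0.07 -0.37 0" --pt "0 -0.02 0.01 -0.09 -0.07 -0.37 0" --pt "0 0 0 0 0 0 0" --pt "0 0 0 0 0 0 0"

```text
time: 22.75
tool_pos: [0.4739, -0.156, 0.023]
orientation: [0.771, 0.636, 0.0, 0.0]
ft_force: [-1.8, 0.0, 5.6]
opening: 0.0079
grip_force: 70.4
```

```bash
python3 chk.py
```

```text
L [-17.8  94.7  12.3]
R [-18.2 -95.3  12.3]
rear [-97.5  -0.2  12.3] TCP [-67.5  -0.2  23. ] tilt -0.02 yaw -0.12 roll 0.01 f [-1.8  0.   5.6] t 22.75 op 0.007893342333748164 [-0.43  0.31  0.76  2.07 -0.28  0.86  0.29]
```

Request:
play_rows --pt "0 0 0 -0.06 0 0 0" --pt "0 0 0 -0.06 0 0 0" --pt "0 0 0 0 0 0 0"

```text
time: 23.12
tool_pos: [0.4739, -0.156, 0.0219]
orientation: [0.772, 0.636, 0.001, -0.001]
ft_force: [-11.3, 3.5, 32.7]
opening: 0.0074
grip_force: 74.0
```

Request:
play_rows --pt "0 0 0 0.03 0 0 0" --pt "0 0 0 0 0 0 0" --pt "0 0 0 0 0 0 0" --pt "0 0 0 0 0 0 0"

```text
time: 23.62
tool_pos: [0.4739, -0.156, 0.0219]
orientation: [0.772, 0.636, 0.0, -0.0]
ft_force: [-8.6, 1.6, 22.0]
opening: 0.0075
grip_force: 72.5
```

```bash
python3 chk.py; python3 - <<'E'
from h import *
import pickle
st=state(); s=snapshot('wrist'); pickle.dump((s,st),open('wrist7.pkl','wb')); cv2.imwrite('pics/wrist7.png',s['pixels'][...,::-1])
C=tob(cloud(s,pose(s,st)))
for v in (100,150,200): print([(int(u),*C[v,u].round(1).tolist()) for u in range(250,520,20)])
s2=snapshot('side'); C2=tob(cloud(s2,pose(s2))); hsv=cv2.cvtColor(s2['pixels'],cv2.COLOR_RGB2HSV)
m=cv2.inRange(hsv,(4,150,80),(18,255,255))&(((np.abs(C2[...,0]+62)<30)&(np.abs(C2[...,1])<170)&(C2[...,2]>0)).astype(np.uint8)*255)
for c in cv2.findContours(m,cv2.RETR_EXTERNAL,cv2.CHAIN_APPROX_NONE)[0]:
    mm=np.zeros_like(m);cv2.drawContours(mm,[c],-1,255,-1); print('fin',cv2.contourArea(c),np.median(C2[mm>0],0).round(1))
E
```

```text
L [-17.7  94.7  11.3]
R [-18.2 -95.3  11.1]
rear [-97.5  -0.1  11.2] TCP [-67.5  -0.2  21.9] tilt 0.01 yaw -0.13 roll 0.06 f [-8.6  1.6 22. ] t 23.625 op 0.007539892121450642 [-0.43  0.31  0.75  2.07 -0.29  0.86  0.3 ]
[(250, -95.2, 84.1, 15.2), (270, -87.3, 84.1, 15.7), (290, -79.6, 84.2, 14.2), (310, -71.7, 84.2, 14.4), (330, -63.9, 84.0, 16.6), (350, -56.0, 84.0, 15.5), (370, -48.3, 84.0, 16.0), (390, -40.6, 83.9, 16.7), (410, -32.1, 84.1, 13.4), (430, -26.5, 83.4, 21.5), (450, -19.0, 83.4, 21.3), (470, -9.0, 83.8, 14.9), (490, -1.7, 83.7, 15.8), (510, 6.4, 83.6, 15.2)]
[(250, -96.4, 65.1, 14.9), (270, -88.4, 65.0, 14.1), (290, -79.9, 65.2, 16.6), (310, -71.9, 65.1, 15.7), (330, -63.7, 65.1, 15.9), (350, -55.6, 65.1, 15.9), (370, -47.4, 65.0, 15.2), (390, -68.2, 73.2, 163.9), (410, -30.8, 64.9, 14.1), (430, -25.1, 65.3, 22.5), (450, -17.5, 65.3, 22.6), (470, -7.1, 64.9, 16.2), (490, 0.4, 64.9, 17.2), (510, 9.5, 64.7, 15.1)]
[(250, -97.6, 44.4, 15.1), (270, -89.1, 44.5, 15.5), (290, -80.6, 44.4, 15.3), (310, -72.1, 44.4, 15.2), (330, -63.6, 44.8, 17.1), (350, -54.9, 44.1, 13.9), (370, -46.6, 44.4, 15.5), (390, -38.1, 44.4, 15.4), (410, -31.1, 45.4, 21.1), (430, -23.6, 45.8, 23.2), (450, -15.5, 45.8, 23.1), (470, -4.2, 44.2, 15.3), (490, 3.8, 44.4, 16.3), (510, 12.4, 44.2, 15.6)]
fin 74.5 [ -61.  -150.5   35.4]
fin 34.5 [-57.6 144.2  35.3]
```

View pics/wrist7.png

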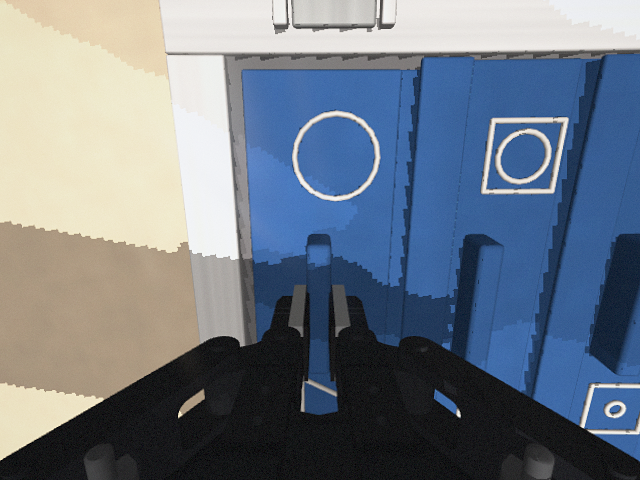

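The strip lies flat in the bay: its pan is at z ~15.5, level with the mounted strips. The tongue is under the lip with the edge at column ~410, and the lip is not lifted. Both fins are out at |y| ~147, and the press is 22 N.

```bash
python3 -c "
from cell import finish_job
print(finish_job())"
```

```text
the job is handed in; nothing more can be done
None
```

The job is handed in, though I haven't seen the judge's result: the right catch is drawn out to its stop and the left one is still open. The blue strip's thin edge is about 12 mm under the lip without lifting it, and the strip is held by its rib and pressed flat on the bed at about 22 N. The arm stayed clear of the tape measure, dropper bottle and pin tin.

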